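# Load the two-roll label dispenser

### The arm

A 6-joint arm with a two-finger parallel gripper is mounted at the origin on a cart in front of the work surface, level with it; the furniture and walls round the work are solid. World frame = base frame: x ahead of the robot, y to its left, z up, the work surface at z = 0. Lengths are in m, angles in rad, forces in N, time in s.
With the tool pointing down it reaches from about 0.225 to 0.875 m from the base axis. Payload 3.4 kg.
Tool frame: the origin (TCP) lies midway between the tips of the shut fingers; the grasp point (between the pads) lies 19 mm behind it (manip.grip_point_offset is the distance from the TCP to the grasp point, in m); x points along the fingers, y is the direction in which the jaws open and shut, and the axes are right-handed (so a half turn about x gives the same grasp; the last joint's range is limited). The gripper opens to 85 mm and grips with 20 to 120 N. Pads are 22 mm wide; open, the fingers measure 114 mm over their backs; the gripper's body (76 mm by 85 mm) begins 54 mm behind the grasp point. The pads swing forward as they close: fully open they stand 13 mm farther back than shut.
Start: joints at [0.982, 0.276, 1.505, -0, 1.361, -0.121], TCP at [0.259, 0.513, 0.231] pointing down, gripper open.
Joint ranges: [-2.89, 2.89], [-0.75, 2.08], [0.22, 2.7], [-1.18, 4.32], [0.11, 2.71], [-2.7, 2.7]. Speed limits (rad/s): [2.57, 2.57, 3.14, 3.14, 3.14, 3.14].

### API

Orientations are given as a unit quaternion [w, x, y, z].
In Python, from rig import manip gives the robot as it stands.
- The arm moves only by the shell command python3 -m crank 'ROWS' [FORCE]. ROWS is a JSON object of lists of equal length, an entry for each row: "grip": the opening, from 0 (shut) to 1 (fully open); "slide": the shift along the world's x, y, z in cm, a list of three; "roll": the turn about the world's z in degrees. In form: {"grip": [grip, ...], "slide": [[dx, dy, dz], ...], "roll": [roll, ...]}. A call has 1 to 20 rows; each row is the pose to reach, as a shift and turn from the pose commanded when the call began; what a row does not reach only later rows make up. A row lasts 1/10 s, in which the tool goes at most 50 mm and 8.59 degrees, less where a joint would pass 70% of its speed; a pose out of reach is approached as far as the arm can. A call with a gripper value outside its range is refused whole. The fingers move at their own pace and stop on an object; FORCE is the grip in N (left out, the last holds). Time passes only in rows, so rows that repeat a pose let the fingers close. It gives the time, the measured TCP pose, the force and the opening at its end, in the units of the state.
- manip.get_state(): the state, without advancing time (a new reading comes with each control period).
- manip.get_image(name): name is "scene" or "side" or "wrist"; returns a dict with "frame" (480x640x3 uint8, red, green, blue), "K" (3x3 intrinsics, pixels), "distortion" ([k1, k2, p1, p2, k3] as OpenCV has them; the pictures are not rectified), "R" (3x3) and "t" (3): a world point X has camera coordinates R X + t. Camera axes: x right, y down, z forward; pixel columns grow to the right and rows downward; lengths in m; the calibration is good to about 2 mm. A picture is of the moment at which its call begins. There is no depth.
- manip.sign_off(): hands the job in, once; it reports no verdict.
The state is a dict: "clock": time; "qpos": joint angles; "qd": joint speeds; "effort": joint torques, N m; "position": TCP position; "ee_rot": TCP orientation; "contact_force": force on the tool from outside, world axes, zero at the start; "moment": the same for the moment, N m; "width": finger opening in m.
Only numpy, scipy, OpenCV 4.12 (cv2) and the standard library are available. Lean on these libraries where they do the work, as an engineer would, in place of code of your own. Each camera call takes 0.05 s, during which the arm holds its last target. There are 200 camera calls.

### The job

Load the label dispenser for the day's book labelling: slide the wide white roll onto its spindle first, since the lower slot of the tear plate is the tall one, then the red core adapter with its collar upward, then the yellow roll down over the adapter's collar, and last the black ribbed cap over the spindle tip to hold it all down. Each part must sit fully down, flat on the one below, and everything is let go at the end. Leave the green spare roll and the carton of labels where they are.

Things in the scene. Friction and masses are not known exactly. Their poses are not given: they have to be found in the camera images.
- dispenser: Label dispenser, fixed. Origin on the spindle's axis at desk height; z up; -x points to its tear plate. Base 132 x 86 x 8 mm (x -86 to +46), bearing plate 72 mm across, top 11 mm above desk; steel spindle 20 mm thick, tapering from 58 mm up, tip 69 mm above desk. Slotted aluminium tear plate 75 mm from the axis, 70 mm wide (y), 3 mm thick, top 66 mm above desk.
- wide_roll_mid (a point): Centre (half-way up) of the wide white label roll (pale blue backing paper), lying flat with its axis (z) upright: 62 mm outside diameter, 26 mm high, round hole 26 mm right through, about 0.11 kg. Seated on the bearing plate, this point is 24 mm above the desk on the spindle's axis. Grasp across the outside.
- adapter_mid (a point): Centre (half-way up) of the red core adapter, standing collar up, z up: flange 58 mm across and 4 mm thick at the bottom, round collar 36 mm across rising to 18 mm total height (its top 4 mm only 33 mm across); hole 24 mm right through; about 0.04 kg. Grasp across the collar. Seated on the wide roll, this point is 46 mm above the desk.
- yellow_roll_mid (a point): Centre (half-way up) of the narrow yellow label roll, lying flat with its axis (z) upright: 60 mm outside diameter, 18 mm high, large hole 41 mm right through, about 0.05 kg. Grasp across the outside. Seated over the adapter's collar and resting on its flange, this point is 50 mm above the desk; its top face then stands 4 mm above the collar.
- green_roll_mid (a point): Centre (half-way up) of the spare label roll, same sizes as the yellow roll but green. Loose; it is to stay where it is.
- cap_mid (a point): Centre (half-way up) of the black retaining cap, knob up, z up: flange 52 mm across and 4 mm thick at the bottom, above it a ribbed round knob (bright disc on top) 31 mm across to 26 mm total height; blind hole 24 mm across, 16 mm deep from below; about 0.05 kg. Grasp across the knob. Seated on the yellow roll, this point is 72 mm above the desk.
- label_box_mid (a point): Centre of a small brown carton of labels with a barcode on top, 65 x 100 x 45 mm (x, y, z). Loose; it is to stay where it is.
- monitor_edge (a point): Lower end of the upright edge, nearest the robot, of the fixed black monitor on the desk (this point never moves). Its panel is 16 mm thick and spans 130 to 430 mm above the desk; seen from above it runs 500 mm away from this point toward +x and +y, 40 degrees to the left of straight ahead. Arm and gripper must pass on the robot's side of it.

How it is judged:
On the way, in this order (a step that is already met when the one before it is completed fails the run):
1. the wide white roll sits on the dispenser's bearing plate (horizontal distance between wide_roll_mid and dispenser below 0.006 m and z of wide_roll_mid in the frame of dispenser between 0.021 and 0.027 m and angle between wide_roll_mid's own z axis and vertical below 0.12 rad), for 0.2 s.
2. the red adapter sits on the white roll, collar up (horizontal distance between adapter_mid and dispenser below 0.006 m and z of adapter_mid in the frame of dispenser between 0.043 and 0.049 m and angle between adapter_mid's own z axis and vertical below 0.12 rad), for 0.2 s.
3. the yellow roll sits over the adapter's collar on its flange (horizontal distance between yellow_roll_mid and dispenser below 0.008 m and z of yellow_roll_mid in the frame of dispenser between 0.047 and 0.053 m and angle between yellow_roll_mid's own z axis and vertical below 0.12 rad), for 0.2 s.
4. the cap sits on the yellow roll over the spindle tip (horizontal distance between cap_mid and dispenser below 0.006 m and z of cap_mid in the frame of dispenser between 0.069 and 0.075 m and angle between cap_mid's own z axis and vertical below 0.12 rad), for 0.2 s.
At the end, for the whole second after the job is handed in: On the spindle, from the bottom: white roll, adapter (collar up), yellow roll, cap; each within 6 mm of the spindle's axis (the yellow roll within 8 mm), within 3 mm of its seated height and within 7 degrees of upright; all let go and at rest; green roll and carton within 30 mm of where they stood (all of step 1 and all of step 2 and all of step 3 and all of step 4 and contact force between the fingers and anything else below 0.3 N and linear speed of each of wide_roll, adapter, yellow_roll, cap below 0.01 m/s and distance of each of green_roll_mid, label_box_mid from where it was at the start of the episode below 0.03 m); the robot touches nothing.
It fails at once if the green spare roll is displaced by more than 30 mm (distance of green_roll_mid from where it was at the start of the episode above 0.03 m).
It fails at once if the carton of labels is displaced by more than 30 mm (distance of label_box_mid from where it was at the start of the episode above 0.03 m).
It also fails if it takes over 120 s, if anything falls off the work surface, if the arm or the gripper's body presses on something with over 40 N, if the wrist force passes 120 N, or if a joint passes its speed limit or range.

## Working session

There is one attempt and no reset: what is moved stays moved. The work goes in short steps, Python scripts to look and compute and a shell command to move; the robot and the scene stay as the last step left them, time stands still between calls to the robot, and variables do not carry over. Pictures are saved under pics/ and viewed, on a budget of 14 in all, crops included, one or two more only if the job needs it, and the job is handed in when it is done.

```bash
ls; mkdir -p pics
cat > h.py <<'E'
import numpy as np, cv2
from rig import manip
def snap(n,f=None):
    im=manip.get_image(n)
    if f: cv2.imwrite('pics/'+f,cv2.cvtColor(im['frame'],cv2.COLOR_RGB2BGR))
    return im
def cast(im,px,z):
    """pixels -> world points on plane z"""
    p=cv2.undistortPoints(np.array(px,float).reshape(-1,1,2),np.array(im['K']),np.array(im['distortion'])).reshape(-1,2)
    R=np.array(im['R']);t=np.array(im['t']);c=-R.T@t
    d=np.c_[p,np.ones(len(p))]@R
    return c+d*((z-c[2])/d[:,2])[:,None]
def proj(im,X):
    R=np.array(im['R']);r,_=cv2.Rodrigues(R)
    return cv2.projectPoints(np.array(X,float).reshape(-1,1,3),r,np.array(im['t'],float),np.array(im['K']),np.array(im['distortion']))[0].reshape(-1,2)
E
python3 - <<'E'
from h import *
print(manip.get_state())
for n in('scene','side','wrist'):
    im=snap(n,n+'0.png'); R=np.array(im['R']); print(n,-R.T@im['t'],R[2])
a=[cv2.imread(f'pics/{n}0.png') for n in('scene','side','wrist')]
E
```

```text
pics
{'clock': 0.0, 'qpos': array([ 9.82000756e-01,  2.76602298e-01,  1.50614008e+00,  8.17360627e-06,
        1.36069131e+00, -1.21011864e-01]), 'qd': array([-2.61858959e-04,  9.41280073e-04,  3.35261715e-04, -9.22226637e-04,
        7.20003329e-05, -1.61436894e-03]), 'effort': array([-1.34525420e-03, -4.16773868e+01, -2.45803320e+01, -5.58516222e-04,
        1.11068023e-02, -1.36103171e-06]), 'position': array([0.25898564, 0.51278108, 0.23043277]), 'ee_rot': array([ 0.68762424,  0.16327387,  0.68808192, -0.16449259]), 'contact_force': array([0.11895649, 0.07134931, 0.09154107]), 'moment': array([-0.03786854,  0.01649983, -0.05660262]), 'width': 0.0848032171441925}
scene [-0.59183578  0.82710072  0.8079363 ] [ 0.72095908 -0.51944648 -0.45868657]
side [-0.21605655  1.05542074  0.67359131] [ 0.51945929 -0.75136041 -0.40696386]
wrist [0.18822553 0.54825185 0.37348188] [ 0.27407186 -0.13984918 -0.95148664]
```

View pics/scene0.png

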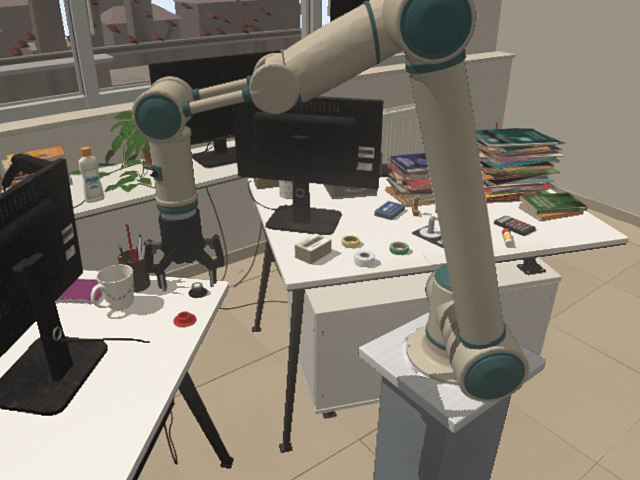

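View pics/side0.png

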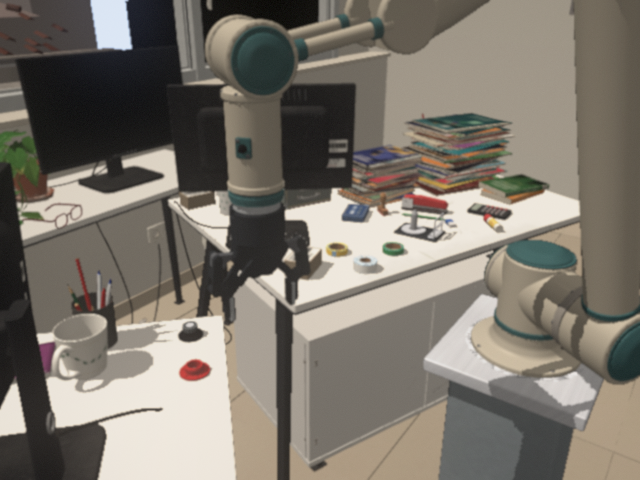

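View pics/wrist0.png

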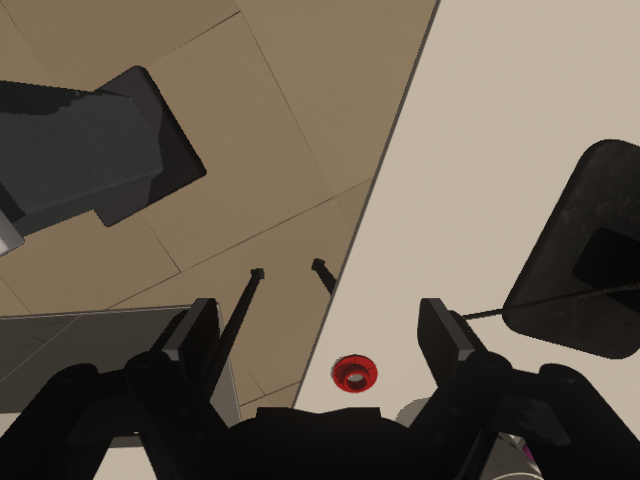

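Scene and side views: the red adapter (side 195,370) and black cap (191,330) are on the left desk. Yellow (337,249), white (366,264), green (393,249), dispenser (420,230) and carton (305,262) are on the far desk. In the wrist view the adapter is at (355,374).

Run:
```python
from h import *
S=snap('side');C=snap('scene')
for n,s,c,z in [('yellow',(337,247),(351,239),.018),('white',(366,261),(364,256),.026),('green',(393,246),(399,245),.018),('adapter',(195,368),(184,319),.01),('cap',(191,326),(198,288),.02),('disp',(420,232),(427,236),.01),('cartontop',(300,258),(313,246),.045),('monS_botR',(355,187),(381,189),.13),('monS_botL',(178,192),(238,178),.13)]:
    print(n,cast(S,[s],z)[0].round(3),cast(C,[c],z)[0].round(3))
im=cv2.cvtColor(S['frame'],cv2.COLOR_RGB2BGR)
a=cv2.resize(im[170:310,260:480],(800,510),interpolation=cv2.INTER_CUBIC)
cv2.imwrite('pics/crop.png',a)
```

```text
yellow [ 0.555 -0.154  0.018] [ 0.558 -0.156  0.018]
white [ 0.438 -0.109  0.026] [ 0.439 -0.107  0.026]
green [ 0.433 -0.248  0.018] [ 0.437 -0.251  0.018]
adapter [0.485 0.449 0.01 ] [0.482 0.452 0.01 ]
cap [0.586 0.361 0.02 ] [0.579 0.367 0.02 ]
disp [ 0.423 -0.399  0.01 ] [ 0.438 -0.38   0.01 ]
cartontop [0.564 0.006 0.045] [ 0.551 -0.001  0.045]
monS_botR [ 0.613 -0.336  0.13 ] [ 0.614 -0.328  0.13 ]
monS_botL [ 1.004 -0.002  0.13 ] [0.989 0.009 0.13 ]
```

View pics/crop.png

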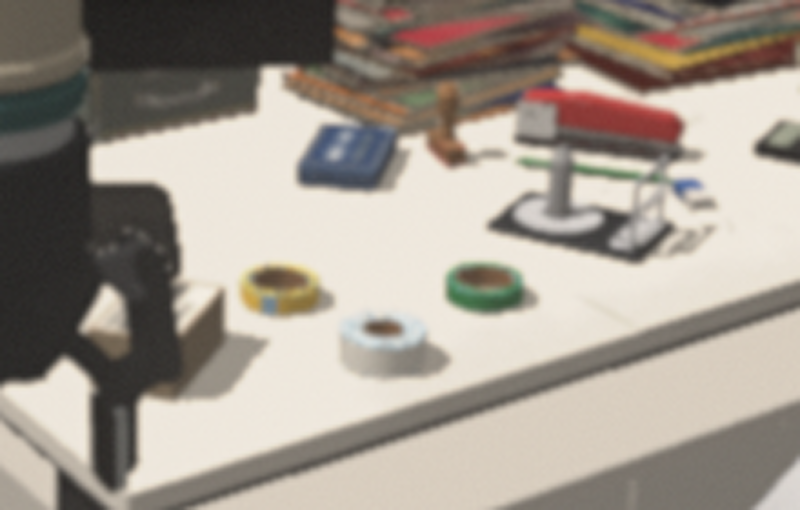

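Crop: yellow roll at (280,290), white (383,345), green (485,288). The spindle (562,180) has the tear plate to its lower right, and a red stapler lies behind it. I'll go above the white roll and look from close up.

```bash
python3 -m crank '{"grip":[1,1,1,1,1,1,1,1,1,1,1,1,1,1,1,1,1,1,1,1],"slide":[[1.5,-5,0],[3,-10,0],[4.5,-15,0],[6,-20,0],[7.5,-25,0],[9,-30,0],[10.5,-35,0],[12,-40,0],[13.5,-45,0],[15,-50,0],[16.5,-55,0],[17.3,-60,0],[17.3,-62,0],[17.3,-62,0],[17.3,-62,0],[17.3,-62,0],[17.3,-62,0],[17.3,-62,0],[17.3,-62,0],[17.3,-62,0]],"roll":[0,0,0,0,0,0,0,0,0,0,0,0,0,0,0,0,0,0,0,0]}' 30
python3 - <<'E'
from h import *
from scipy.spatial.transform import Rotation as Ro
s=manip.get_state();q=s['ee_rot'];print(s['qpos'].round(2),Ro.from_quat([q[1],q[2],q[3],q[0]]).as_matrix().round(3))
im=snap('wrist','w1.png');snap('side','s1.png')
E
```

```text
clock: 2.25
position: [0.4323, -0.1061, 0.2314]
ee_rot: [0.688, 0.163, 0.688, -0.163]
contact_force: [0.3, 0.6, 0.6]
width: 0.0853
[-0.4   0.08  1.76  0.    1.31 -1.5 ] [[ 0.     0.45   0.893]
 [-0.     0.893 -0.45 ]
 [-1.     0.     0.   ]]
```

View pics/w1.png

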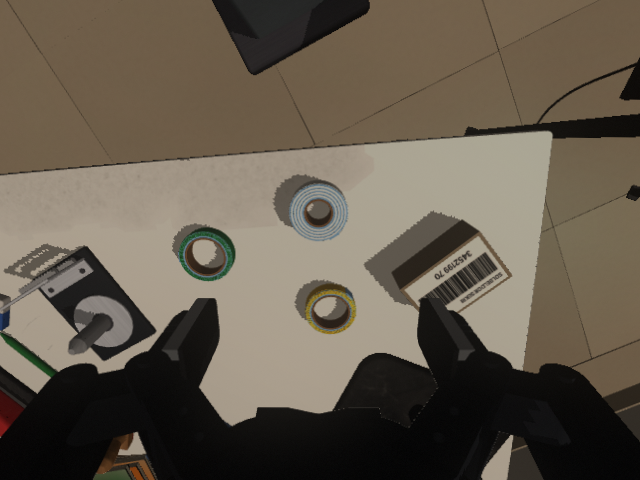

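The wrist view shows every part on the far desk: white (318,211), yellow (331,308), green (207,254), dispenser plate (105,320) with spindle tip (78,345), and tear plate (50,275). Next I'll fit circles by casting contours onto the part heights.

```bash
cat >> h.py <<'E'
def circ(im,mask,seed,z):
    """largest contour around seed -> world circle fit on plane z, from its convex hull"""
    cs,_=cv2.findContours(mask.astype(np.uint8),cv2.RETR_EXTERNAL,cv2.CHAIN_APPROX_NONE)
    c=min((c for c in cs if cv2.contourArea(c)>60),key=lambda c:-cv2.pointPolygonTest(cv2.convexHull(c),seed,True))
    h=c.reshape(-1,2)
    P=cast(im,h,z)[:,:2]
    (x,y),r=cv2.minEnclosingCircle((P*1000).astype(np.float32))
    return np.array([x,y])/1000,r, P.mean(0)
def hsv(im): return cv2.cvtColor(im['frame'],cv2.COLOR_RGB2HSV).astype(int)
E
python3 - <<'E'
from h import *
im=snap('wrist');H=hsv(im);h,s,v=H[...,0],H[...,1],H[...,2]
for p in [(318,190),(300,225),(310,300),(345,330),(190,255),(95,300),(80,347),(120,335),(250,300),(290,190)]: print(p,H[p[1],p[0]])
for n,m,p,z in [('yellow',(h>20)&(h<34)&(s>120)&(v>90),(331,308),.018),('green',(h>50)&(h<90)&(s>100),(207,254),.018),('white',(h>85)&(h<125)&(s>25)&(v>100),(318,211),.026)]:
    print(n,circ(im,m,p,z))
m=(s<22)&(v>130)
cs,_=cv2.findContours(m.astype(np.uint8),cv2.RETR_EXTERNAL,cv2.CHAIN_APPROX_NONE)
for c in cs:
    if cv2.contourArea(c)>150: print(cv2.boundingRect(c))
print(cast(im,[(104,321)],.011),cast(im,[(76,348)],.069), cast(im,[(51,278)],.008))
E
```

```text
(318, 190) [ 48   9 147]
(300, 225) [ 99  48 139]
(310, 300) [ 24 136 105]
(345, 330) [ 23  32 157]
(190, 255) [ 13 132  58]
(95, 300) [ 13  21 143]
(80, 347) [13 27 84]
(120, 335) [ 15  19 134]
(250, 300) [ 17  42 171]
(290, 190) [17 45 91]
yellow (array([ 0.5557915 , -0.15218324]), 30.128171920776367, array([ 0.55443828, -0.15144295]))
green (array([ 0.43080191, -0.24304724]), 31.918155670166016, array([ 0.42989364, -0.24212607]))
white (array([ 0.44240689, -0.11122124]), 30.69872283935547, array([ 0.43876814, -0.10883117]))
(77, 297, 55, 50)
(42, 261, 50, 36)
(308, 190, 38, 50)
(291, 188, 24, 48)
[[ 0.44886501 -0.40541886  0.011     ]] [[ 0.44778857 -0.39960578  0.069     ]] [[ 0.3748113  -0.42906467  0.008     ]]
```

```bash
python3 -m crank '{"grip":[1,1,1,1,1,1],"slide":[[0.4,-0.2,-4],[0.8,-0.4,-8],[0.8,-0.4,-11],[0.8,-0.4,-11],[0.8,-0.4,-11],[0.8,-0.4,-11]],"roll":[0,0,0,0,0,0]}'
python3 - <<'E'
from h import *
im=snap('wrist','w2.png');H=hsv(im);h,s,v=H[...,0],H[...,1],H[...,2]
st=manip.get_state()['position'];print(proj(im,[st,[.441,-.11,.026]]))
m=(h>85)&(h<125)&(s>25)&(v>90); print(circ(im,m,tuple(proj(im,[[.441,-.11,.026]])[0]),.026))
E
```

```text
clock: 3.0
position: [0.4417, -0.1114, 0.123]
ee_rot: [0.689, 0.164, 0.687, -0.164]
contact_force: [-1.3, 0.4, 0.4]
width: 0.0852
[[319.00102938 301.80000396]
 [319.7317786  233.69011387]]
(array([ 0.44227304, -0.11114529]), 30.67873764038086, array([ 0.44157884, -0.11104575]))
```

View pics/w2.png

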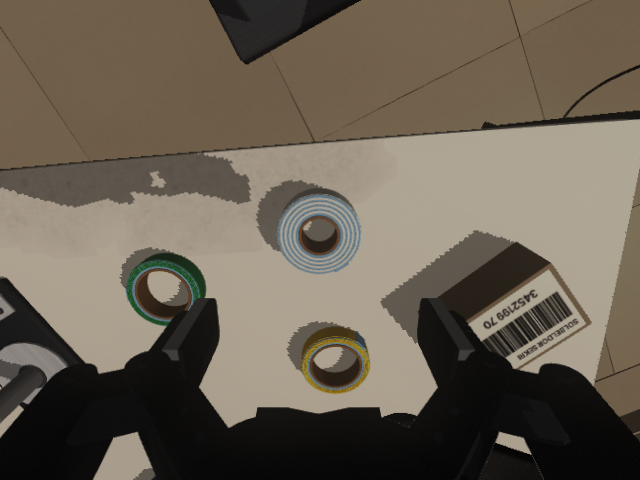

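White is at (319,233), which casts to (0.4422,-0.1112), right under the TCP. Time to grasp it.

```bash
python3 -m crank '{"grip":[1,1,1,1,1,1,0.5,0.3,0.3,0.3,0.3,0.3,0.3],"slide":[[0,0,-4],[0,0,-8],[0,0,-11],[0,0,-12],[0,0,-12],[0,0,-12],[0,0,-12],[0,0,-12],[0,0,-12],[0,0,-12],[0,0,-12],[0,0,-12],[0,0,-12]],"roll":[0,0,0,0,0,0,0,0,0,0,0,0,0]}' 40; python3 -m crank '{"grip":[0.3,0.3,0.3,0.3,0.3,0.3,0.3,0.3],"slide":[[0,0,1],[0,0,3],[0,0,6],[0,0,9],[0,0,12],[0,0,15],[0,0,15],[0,0,15]],"roll":[0,0,0,0,0,0,0,0]}'
python3 - <<'E'
from h import *
from scipy.spatial.transform import Rotation as Ro
im=snap('wrist','w3.png');s=manip.get_state();print(s['position'],s['width'],s['contact_force'])
E
```

```text
clock: 4.35
position: [0.4416, -0.1113, 0.0033]
ee_rot: [0.689, 0.164, 0.687, -0.164]
contact_force: [-1.0, 1.1, 9.8]
width: 0.0614
clock: 5.15
position: [0.4404, -0.1107, 0.1522]
ee_rot: [0.689, 0.164, 0.687, -0.164]
contact_force: [-0.0, 0.9, -1.5]
width: 0.0616
[ 0.43952794 -0.11042507  0.15113376] 0.06135596219907437 [ 0.73820441  0.20491166 -0.50705938]
```

View pics/w3.png

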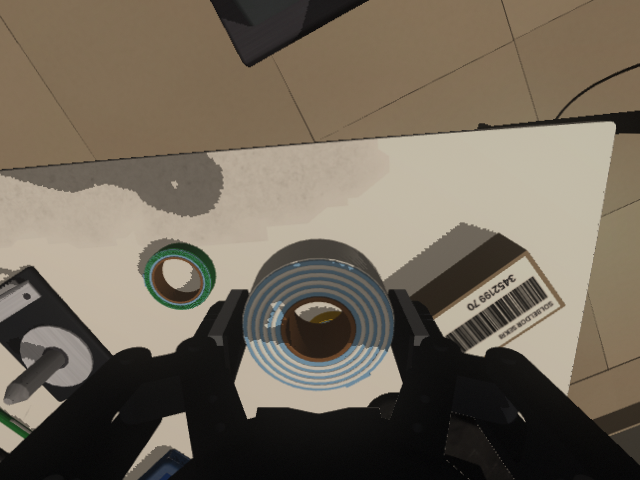

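The white roll is held squarely: its top sits at (318,325) and it is level.

```bash
python3 -m crank '{"grip":[0.3,0.3,0.3,0.3,0.3,0.3,0.3,0.3],"slide":[[0,-3,0],[0.5,-7,0],[0.5,-11,0],[0.5,-15,0],[0.5,-16,0],[0.5,-16,0],[0.5,-16,0],[0.5,-16,0]],"roll":[0,0,0,0,0,0,0,0]}'
python3 - <<'E'
from h import *
im=snap('wrist','w4.png');s=manip.get_state();P=s['position'];print(P)
H=hsv(im);h,sa,v=H[...,0],H[...,1],H[...,2]
m=(h>85)&(h<125)&(sa>25)&(v>90); zt=P[2]+.0227
c=circ(im,m,tuple(proj(im,[[P[0],P[1],zt]])[0]),zt);print(c,c[0]-P[:2])
print(proj(im,[[.448,-.402,.011],[.448,-.402,.069]]))
E
```

```text
clock: 6.0
position: [0.4447, -0.2689, 0.1507]
ee_rot: [0.687, 0.164, 0.689, -0.163]
contact_force: [-0.7, 0.5, -1.9]
width: 0.0611
[ 0.44498349 -0.26905456  0.15099925]
(array([ 0.45053235, -0.27281137]), 15.852042198181152, array([ 0.4558356 , -0.27530113])) [ 0.00554886 -0.00375681]
[[188.3056431  287.39713928]
 [161.00900414 322.52389761]]
```

View pics/w4.png

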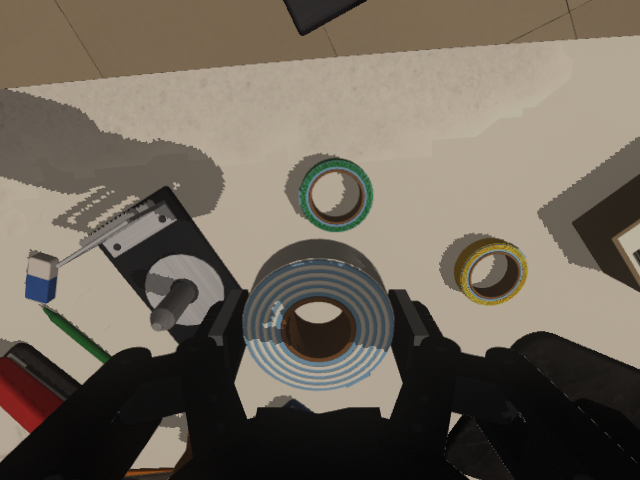

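The wrist view shows the dispenser plate at (183,290), spindle tip (162,320), tear plate at the upper left, and the roll held at (319,325).

```bash
cat >> h.py <<'E'
from scipy.optimize import least_squares
def fitc(P,r=None):
    P=np.asarray(P)[:,:2]
    f=lambda q:np.hypot(*(P-q[:2]).T)-(q[2] if r is None else r)
    q=least_squares(f,[*P.mean(0),.03],loss='soft_l1',f_scale=.0007)
    return q.x, np.sqrt((q.fun**2).mean())
E
python3 - <<'E'
from h import *
im=snap('wrist');P=manip.get_state()['position'];zt=P[2]+.0227
print('roll',fitc(cast(im,[(243,323),(395,323),(319,259),(319,390),(264,281),(374,281)],zt),.031)[0][:2]-P[:2])
g=cv2.cvtColor(im['frame'],cv2.COLOR_RGB2GRAY)
# plate edge by radial max gradient about the projected plate
best=[]
c0=np.array([.4475,-.402])
for k in range(3):
    pts=[]
    for a in np.linspace(0,2*np.pi,120,endpoint=False):
        rr=np.arange(.030,.043,.0004)
        px=proj(im,np.c_[c0[0]+rr*np.cos(a),c0[1]+rr*np.sin(a),np.full(len(rr),.011)])
        I=cv2.remap(cv2.GaussianBlur(g,(3,3),0),px[None].astype(np.float32),None,cv2.INTER_LINEAR)[0].astype(float)
        d=I[:-3]-I[3:]
        if d.max()>35: pts.append(c0+(rr[d.argmax()]+.0006)*np.array([np.cos(a),np.sin(a)]))
    q=fitc(pts); print(len(pts),q,fitc(pts,.036)); c0=q[0][:2]
# spindle silhouette midpoints: print rows around
for z in (.03,.045,.06,.068):
    p=proj(im,[[c0[0],c0[1],z]])[0];print(z,p)
cv2.imwrite('pics/w4c.png',cv2.resize(cv2.cvtColor(im['frame'],cv2.COLOR_RGB2BGR)[235:355,110:260],(750,600),interpolation=cv2.INTER_CUBIC))
E
```

```text
roll [ 0.0003868  -0.00020913]
88 (array([ 0.44907267, -0.4071252 ,  0.03564571]), np.float64(0.0012915840329310267)) (array([ 0.44921925, -0.40728777,  0.03      ]), np.float64(0.0014247869556866218))
87 (array([ 0.44899318, -0.40715876,  0.03561085]), np.float64(0.0012519335946098481)) (array([ 0.44912125, -0.40728628,  0.03      ]), np.float64(0.0014029564523011647))
87 (array([ 0.4489953 , -0.40716767,  0.03560161]), np.float64(0.0012340669969045414)) (array([ 0.4491233 , -0.40729977,  0.03      ]), np.float64(0.0013916110106553467))
0.03 [176.2375199  300.21508487]
0.045 [169.16914948 309.18392822]
0.06 [161.3665058 319.091854 ]
0.068 [156.86486931 324.81166511]
```

View pics/w4c.png

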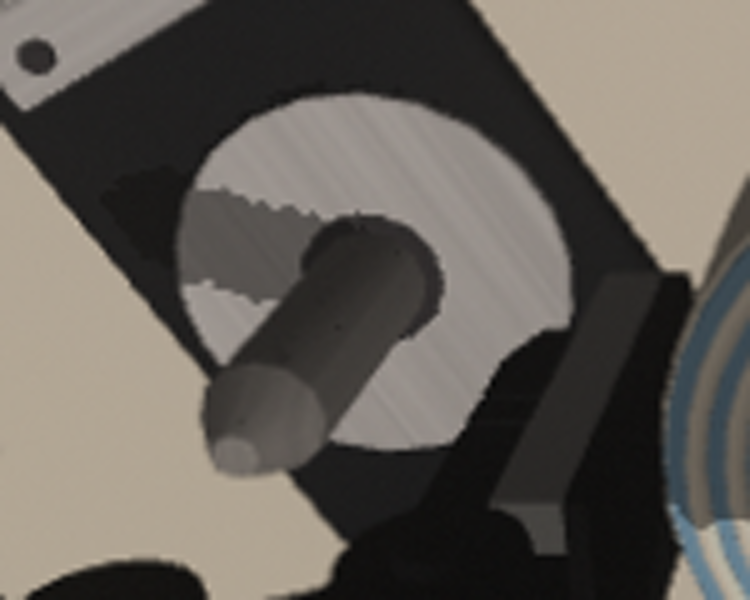

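```bash
python3 -m crank '{"grip":[0.3,0.3,0.3,0.3,0.3,0.3,0.3,0.3,0.3,0.3],"slide":[[0,-4,0],[0.2,-8,0],[0.4,-11,0],[0.4,-13.2,0],[0.4,-13.8,-2],[0.4,-13.8,-4],[0.4,-13.8,-5],[0.4,-13.8,-5],[0.4,-13.8,-5],[0.4,-13.8,-5]],"roll":[0,0,0,0,0,0,0,0,0,0]}'
python3 - <<'E'
from h import *
im=snap('wrist','w5.png');P=manip.get_state()['position'];print(P)
print(proj(im,[[.449,-.4068,.069],[.449,-.4068,P[2]+.0227]]))
cv2.imwrite('pics/w5c.png',cv2.resize(cv2.cvtColor(im['frame'],cv2.COLOR_RGB2BGR)[220:420,200:440],(720,600)))
E
```

```text
clock: 7.1
position: [0.4501, -0.4089, 0.1025]
ee_rot: [0.689, 0.163, 0.687, -0.164]
contact_force: [0.6, 0.4, -0.2]
width: 0.0613
[ 0.44998838 -0.40902751  0.10257275]
[[321.47252144 268.45020721]
 [322.77603672 325.54653045]]
```

View pics/w5c.png

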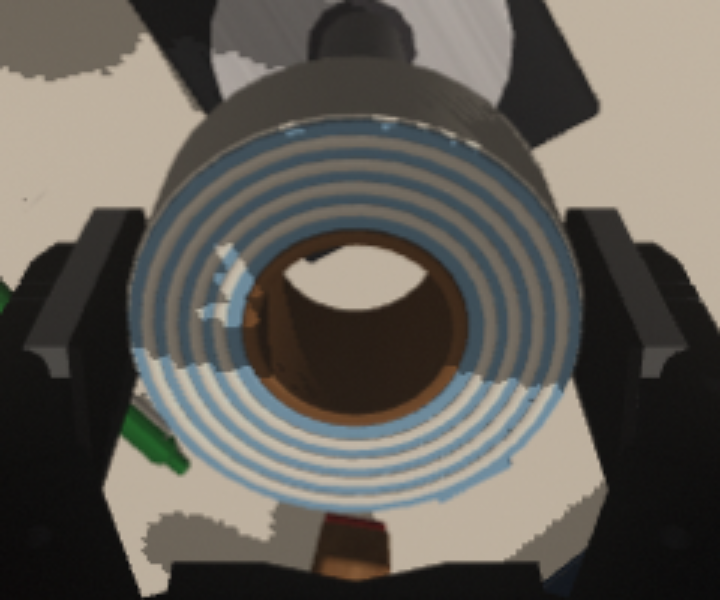

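The roll is above the spindle, about 2 mm off the measured axis. I'll correct that and come down in stages, watching the force.

```bash
python3 -m crank '{"grip":[0.3,0.3,0.3,0.3,0.3,0.3,0.3,0.3,0.3],"slide":[[-0.14,0.24,0],[-0.14,0.24,0],[-0.14,0.24,-1],[-0.14,0.24,-2],[-0.14,0.24,-3],[-0.14,0.24,-4],[-0.14,0.24,-5],[-0.14,0.24,-5],[-0.14,0.24,-5]],"roll":[0,0,0,0,0,0,0,0,0]}'
python3 - <<'E'
from h import *
im=snap('wrist');P=manip.get_state();print(P['position'],P['contact_force'],P['moment'])
E
```

```text
clock: 8.05
position: [0.4478, -0.4063, 0.0509]
ee_rot: [0.688, 0.164, 0.688, -0.164]
contact_force: [0.2, -0.6, -1.1]
width: 0.0606
[ 0.44808396 -0.406543    0.05136329] [ 0.0351254   0.68634806 -0.3537193 ] [0.0552228  0.00835605 0.01840199]
```

```bash
python3 -m crank '{"grip":[0.3,0.3,0.3,0.3,0.3,0.3,0.3],"slide":[[0,0,-1],[0,0,-2],[0,0,-3],[0,0,-3.4],[0,0,-3.6],[0,0,-3.6],[0,0,-3.6]],"roll":[0,0,0,0,0,0,0]}'
```

```text
clock: 8.8
position: [0.4481, -0.4066, 0.0155]
ee_rot: [0.688, 0.164, 0.688, -0.164]
contact_force: [0.1, 0.2, -0.9]
width: 0.0608
```

```bash
python3 -m crank '{"grip":[0.3,0.3,0.9,1,1,1,1,1,1,1,1,1,1,1,1],"slide":[[0,0,-0.1],[0,0,-0.1],[0,0,-0.1],[0,0,-0.1],[0,0,-0.1],[0,0,0],[0,0,2],[0,0,5],[0,0,8],[0,0,11],[0,2,14],[0,5,16],[0,8,16],[0,8,16],[0,8,16]],"roll":[0,0,0,0,0,0,0,0,0,0,0,0,0,0,0]}'
python3 - <<'E'
from h import *
im=snap('wrist','w6.png');print(manip.get_state()['position']); print(proj(im,[[.449,-.4068,.037],[.449,-.4068,.069]]))
E
```

```text
clock: 10.3
position: [0.448, -0.326, 0.1757]
ee_rot: [0.688, 0.163, 0.688, -0.164]
contact_force: [0.5, -0.3, -0.4]
width: 0.0851
[ 0.44800613 -0.32670407  0.17542897]
[[236.72768909 261.15160277]
 [227.72556059 276.70221787]]
```

View pics/w6.png

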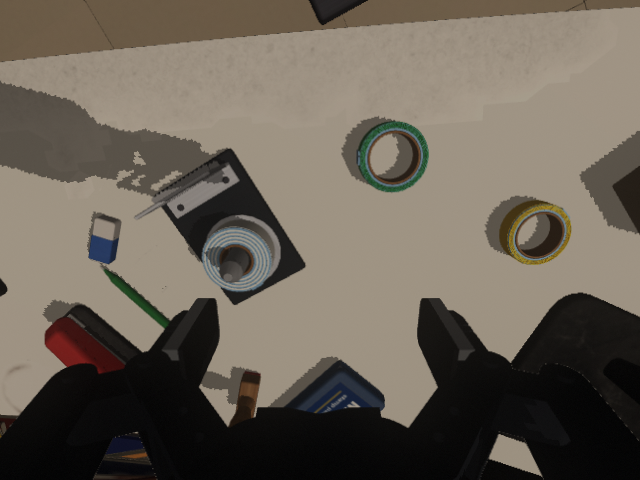

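The white roll sits centred and flat on the plate (238,260 against a projected 237,261). Before crossing to the left desk I'll check for obstacles there.

Run:
```python
from h import *
S=snap('side','s7.png');C=snap('scene')
print('mug',cast(S,[(85,378)],0),cast(C,[(117,312)],0));print('cup',cast(S,[(100,345)],0),cast(C,[(135,288)],0))
print('mon left base',cast(C,[(105,345),(0,400)],0), 'mon panel low corner',cast(C,[(77,270)],.1))
for n,im,p in (('ad',S,(195,370)),('cap',S,(191,330))): print(n,cast(im,[p],.01))
```

```text
mug [[6.41205994e-01 5.76981226e-01 1.11022302e-16]] [[6.27445060e-01 5.80083146e-01 1.11022302e-16]]
cup [[0.71018689 0.49451891 0.        ]] [[0.71313555 0.5006931  0.        ]]
mon left base [[ 5.08676929e-01  6.48197030e-01  0.00000000e+00]
 [ 4.53045837e-01  8.95579804e-01 -1.11022302e-16]] mon panel low corner [[0.72745653 0.6379391  0.1       ]]
ad [[0.48021074 0.45332212 0.01      ]]
cap [[0.58736741 0.36090378 0.01      ]]
```

```bash
python3 -m crank '{"grip":[1,1,1,1,1,1,1,1,1,1,1,1,1,1,1,1,1,1,1,1],"slide":[[0,4,0],[0,8,0],[0,13,0],[0,18,0],[0,23,0],[0,28,0],[0,33,0],[0,38,0],[0.5,43,0],[1,48,0],[1.5,53,0],[2,58,0],[2.5,63,0],[3,68,0],[3.4,73,0],[3.4,76,0],[3.4,77.7,-2],[3.4,77.7,-4],[3.4,77.7,-4],[3.4,77.7,-4]],"roll":[0,0,0,0,0,0,0,0,0,0,0,0,0,0,0,0,0,0,0,0]}'
python3 - <<'E'
from h import *
im=snap('wrist','w8.png');P=manip.get_state()['position'];print(P)
H=hsv(im);h,s,v=H[...,0],H[...,1],H[...,2]
m=((h<8)|(h>172))&(s>130)&(v>50)
n,l,st,ce=cv2.connectedComponentsWithStats(m.astype(np.uint8));
for i in range(1,n):
    if st[i,4]>100: print(st[i],ce[i])
print(proj(im,[[.483,.452,.004],[.483,.452,.018]]))
E
```

```text
clock: 12.45
position: [0.4824, 0.4501, 0.1346]
ee_rot: [0.687, 0.164, 0.688, -0.165]
contact_force: [-0.3, 0.6, -0.0]
width: 0.0855
[0.482853   0.45032996 0.13564669]
[ 287  193   70   67 3150] [321.15968254 225.81111111]
[[321.12337336 222.66604011]
 [321.25891393 227.63003561]]
```

View pics/w8.png

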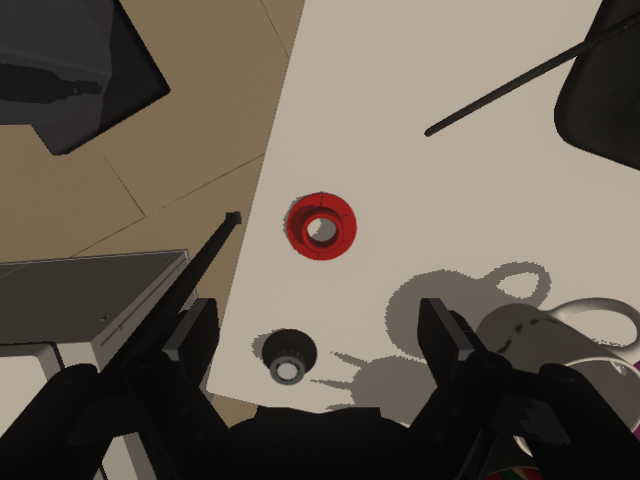

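The adapter stands collar up at (322,226). The cap is at (290,355) with its bright top at (287,371), and the mug is clear to the right.

Run:
```python
from h import *
im=snap('wrist');H=hsv(im);h,s,v=H[...,0],H[...,1],H[...,2]
print(manip.get_state()['position'])
m=(((h<8)|(h>172))&(s>130)&(v>50)).astype(np.uint8);m[:180]=0;m[270:]=0
c=max(cv2.findContours(m,0,1)[0],key=cv2.contourArea)
print(fitc(cast(im,cv2.convexHull(c).reshape(-1,2),.004)),fitc(cast(im,cv2.convexHull(c).reshape(-1,2),.004),.029))
print('cap',cast(im,[(287.5,371)],.026),cast(im,[(290,353)],.004))
```

```text
[0.48304188 0.4504655  0.13631665]
(array([0.48661936, 0.45019362, 0.0287833 ]), np.float64(8.368166821075286e-05)) (array([0.48663237, 0.45018268, 0.03      ]), np.float64(0.00023189999938300757))
cap [[0.58617295 0.36749298 0.026     ]] [[0.58437109 0.36909047 0.004     ]]
```

```bash
python3 -m crank '{"grip":[1,1,1,0.8,0.6,0.6,0.6,0.3,0,0,0,0,0,0,0],"slide":[[0.36,0,0],[0.36,0,-4],[0.36,0,-8],[0.36,0,-11],[0.36,0,-12],[0.36,0,-12.9],[0.36,0,-12.9],[0.36,0,-12.9],[0.36,0,-12.9],[0.36,0,-12.9],[0.36,0,-12.9],[0.36,0,-12.9],[0.36,0,-12.9],[0.36,0,-12.9],[0.36,0,-12.9]],"roll":[0,0,0,0,0,0,0,0,0,0,0,0,0,0,0]}' 30
python3 - <<'E'
from h import *
im=snap('wrist','w9.png');print(manip.get_state()['position'],manip.get_state()['width'],manip.get_state()['contact_force'])
E
```

```text
clock: 14.05
position: [0.4868, 0.4516, 0.0083]
ee_rot: [0.689, 0.165, 0.687, -0.163]
contact_force: [-0.6, 0.2, 6.1]
width: 0.0334
[0.48682804 0.45159545 0.00834024] 0.033022587117731296 [ 0.3647365  -0.77834035  6.69300365]
```

View pics/w9.png

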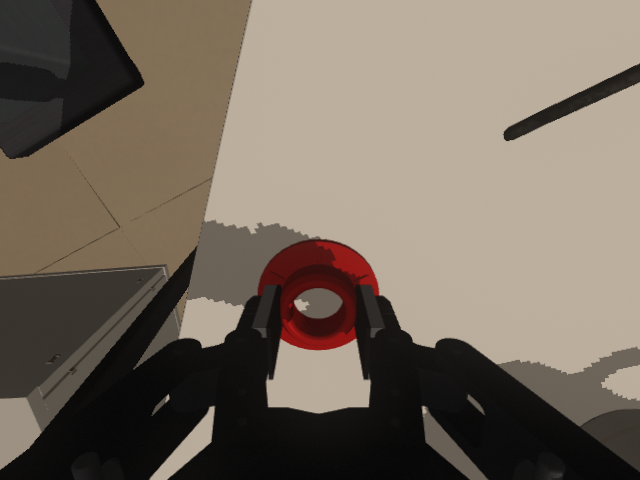

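The width reads 33 mm, so only the collar's narrow top is held. I'll reopen, go 5 mm lower and grip the 36 mm part.

```bash
python3 -m crank '{"grip":[0.6,0.6,0.6,0.6,0.6,0.6,0.3,0,0,0,0,0,0,0],"slide":[[0,0,0],[0,0,0],[0,0,0],[0,-0.1,-0.3],[0,-0.1,-0.5],[0,-0.1,-0.5],[0,-0.1,-0.5],[0,-0.1,-0.5],[0,-0.1,-0.5],[0,-0.1,-0.5],[0,-0.1,-0.5],[0,-0.1,-0.5],[0,-0.1,-0.5],[0,-0.1,-0.5]],"roll":[0,0,0,0,0,0,0,0,0,0,0,0,0,0]}' 30
```

```text
clock: 15.5
position: [0.4868, 0.451, 0.0034]
ee_rot: [0.689, 0.165, 0.687, -0.163]
contact_force: [-1.1, 0.3, 9.3]
width: 0.0337
```

Run:
```python
from h import *
im=snap('wrist','w10.png');s=manip.get_state();P=s['position'];print(P,s['width'],s['contact_force'])
j=np.array([.45,.893,0]);f=np.array([-.893,.45,0])  # jaw dir, other
for dz in (0,.006,.012):
    for e in (-1,1): print(dz,e,proj(im,[P+e*.0167*j+k*.011*f+[0,0,dz] for k in(-1,1)]).round(0).tolist())
print('dark col profile along pad inner edge:')
fr=im['frame'].max(2)
print([(y,int(np.argmax(fr[y,300:230:-1]<75))) for y in range(270,390,6)])
print([(y,int(np.argmax(fr[y,340:420]<75))) for y in range(270,390,6)])
H=hsv(im);m=(((H[...,0]<8)|(H[...,0]>172))&(H[...,1]>130)&(H[...,2]>40)).astype(np.uint8);print(cv2.boundingRect(m))
```

```text
[0.4868341  0.45096885 0.00341224] 0.033442789481005784 [-0.28152162  0.18810585  9.53819982]
0 -1 [[284.0, 322.0], [282.0, 280.0]]
0 1 [[354.0, 322.0], [356.0, 280.0]]
0.006 -1 [[282.0, 330.0], [281.0, 286.0]]
0.006 1 [[356.0, 329.0], [357.0, 286.0]]
0.012 -1 [[281.0, 337.0], [279.0, 293.0]]
0.012 1 [[357.0, 337.0], [359.0, 292.0]]
dark col profile along pad inner edge:
[(270, 35), (276, 0), (282, 0), (288, 0), (294, 9), (300, 3), (306, 8), (312, 6), (318, 0), (324, 0), (330, 0), (336, 21), (342, 22), (348, 23), (354, 24), (360, 25), (366, 27), (372, 28), (378, 29), (384, 36)]
[(270, 0), (276, 0), (282, 0), (288, 0), (294, 3), (300, 0), (306, 4), (312, 1), (318, 0), (324, 0), (330, 0), (336, 10), (342, 18), (348, 19), (354, 20), (360, 21), (366, 22), (372, 23), (378, 24), (384, 31)]
(256, 243, 125, 113)
```

```bash
python3 -c "
import cv2;a=cv2.imread('pics/w10.png')[230:390,220:420];cv2.imwrite('pics/w10c.png',cv2.resize(a,(750,600),interpolation=cv2.INTER_CUBIC))"
```

```text
(no output)
```

View pics/w10c.png

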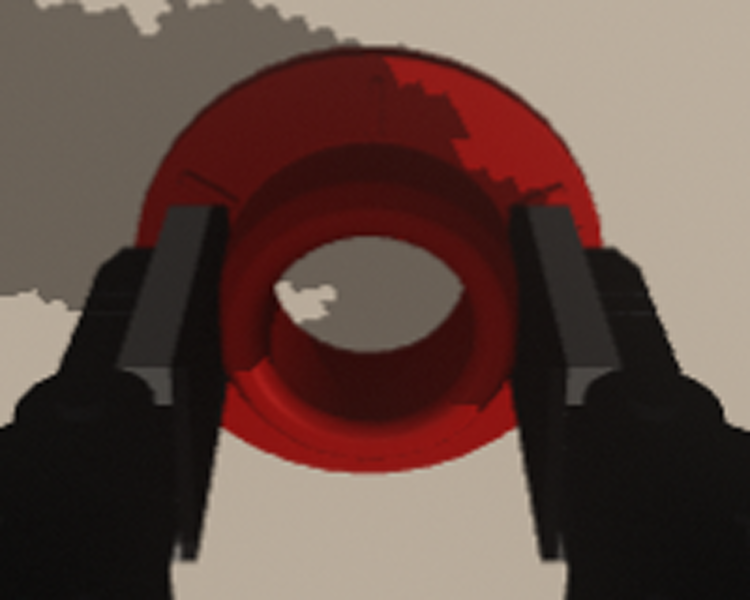

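The pads flank the full 36 mm collar symmetrically, so the width reading is just biased. Now I'll lift, travel and measure the in-hand offset.

```bash
python3 -m crank '{"grip":[0,0,0,0,0,0,0,0,0,0,0,0,0,0,0,0,0,0,0,0],"slide":[[0,0,2],[0,0,5],[0,0,9],[0,-1,13],[0,-4,15],[0,-8,15],[-0.5,-13,15],[-1,-18,15],[-1.5,-23,15],[-2,-28,15],[-2.5,-33,15],[-3,-38,15],[-3.8,-43,15],[-3.8,-48,15],[-3.8,-53,15],[-3.8,-58,15],[-3.8,-63,15],[-3.8,-68,15],[-3.8,-73,15],[-3.8,-77,15]],"roll":[0,0,0,0,0,0,0,0,0,0,0,0,0,0,0,0,0,0,0,0]}'; python3 -m crank '{"grip":[0,0,0,0,0,0,0],"slide":[[0,-4,0],[0,-7,0],[0,-8.8,0],[0,-8.8,0],[0,-8.8,-2],[0,-8.8,-2],[0,-8.8,-2]],"roll":[0,0,0,0,0,0,0]}'
python3 - <<'E'
from h import *
im=snap('wrist','w11.png');s=manip.get_state();P=s['position'];print(P,s['width'])
H=hsv(im);m=(((H[...,0]<8)|(H[...,0]>172))&(H[...,1]>130)&(H[...,2]>30)).astype(np.uint8)
m[:, :220]=0;m[:,420:]=0
c=max(cv2.findContours(m,0,1)[0],key=cv2.contourArea);print(cv2.boundingRect(c))
h=cv2.convexHull(c).reshape(-1,2); h=h[(h[:,1]<290)|(h[:,1]>340)]
q=fitc(cast(im,h,P[2]-.0034+.004),.029);print(q,q[0][:2]-P[:2],len(h))
E
```

```text
clock: 17.55
position: [0.4471, -0.3231, 0.1511]
ee_rot: [0.688, 0.164, 0.688, -0.164]
contact_force: [0.3, 0.2, -0.4]
width: 0.0333
clock: 18.25
position: [0.4474, -0.4065, 0.1312]
ee_rot: [0.687, 0.164, 0.688, -0.163]
contact_force: [0.6, 0.3, -0.3]
width: 0.0334
[ 0.44775765 -0.40713278  0.13183975] 0.033711402281108575
(256, 243, 125, 113)
(array([ 0.44699559, -0.4067902 ,  0.03      ]), np.float64(0.0003133438240524552)) [-0.00076206  0.00034258] 33
```

```bash
python3 -m crank '{"grip":[0,0,0,0,0,0,0,0,0,0],"slide":[[0.17,0,-1],[0.17,0,-3],[0.17,0,-4.5],[0.17,0,-5.5],[0.17,0,-6],[0.17,0,-6.5],[0.17,0,-7],[0.17,0,-7.4],[0.17,0,-7.4],[0.17,0,-7.4]],"roll":[0,0,0,0,0,0,0,0,0,0]}'
python3 - <<'E'
from h import *
s=manip.get_state();print(s['position'],s['contact_force'],s['moment'])
E
```

```text
clock: 19.3
position: [0.4493, -0.4085, 0.0575]
ee_rot: [0.688, 0.164, 0.688, -0.164]
contact_force: [0.4, -0.1, 0.5]
width: 0.0336
[ 0.44930236 -0.4084971   0.05749879] [ 0.35157806 -0.13647277  0.49684528] [-0.01998812 -0.00090686 -0.00449225]
```

```bash
python3 -m crank '{"grip":[0,0,0,0,0,0,0],"slide":[[0,0.1,-0.4],[0,0.1,-0.8],[0,0.1,-1.2],[0,0.1,-1.5],[0,0.1,-1.7],[0,0.1,-1.7],[0,0.1,-1.7]],"roll":[0,0,0,0,0,0,0]}'
```

```text
clock: 20.0
position: [0.4492, -0.4073, 0.0404]
ee_rot: [0.688, 0.164, 0.688, -0.164]
contact_force: [0.2, -0.2, 1.2]
width: 0.0335
```

```bash
python3 -m crank '{"grip":[0.6,0.8,0.8,1,1,1,1,1,1,1,1,1,1],"slide":[[0,0,0],[0,0,0],[0,0,0],[0,0,1],[0,0,3],[0,0,6],[0,0,9],[0,2,12],[0,5,13.5],[0,8,13.5],[0,8,13.5],[0,8,13.5],[0,8,13.5]],"roll":[0,0,0,0,0,0,0,0,0,0,0,0,0]}'
cat > chk.py <<'E'
from h import *
im=snap('wrist','w12.png');print(manip.get_state()['position'])
H=hsv(im);h,s,v=H[...,0],H[...,1],H[...,2]
m=(((h<8)|(h>172))&(s>130)&(v>30)).astype(np.uint8);p=proj(im,[[.449,-.407,.041]])[0];print(p)
cs=[c for c in cv2.findContours(m,0,1)[0] if cv2.contourArea(c)>300]
for c in cs: print(cv2.boundingRect(c))
c=max(cs,key=lambda c:cv2.pointPolygonTest(c,tuple(p),True))
hh=cv2.convexHull(c).reshape(-1,2)
for z in (.037,.041,.045): print(z,fitc(cast(im,hh,z)))
m=((h>18)&(h<34)&(s>100)&(v>60)).astype(np.uint8)
c=max(cv2.findContours(m,0,1)[0],key=cv2.contourArea);hh=cv2.convexHull(c).reshape(-1,2);print(cv2.boundingRect(c),fitc(cast(im,hh,.018)),fitc(cast(im,hh,.009)))
E
python3 chk.py
```

```text
clock: 21.3
position: [0.4494, -0.3282, 0.1756]
ee_rot: [0.688, 0.164, 0.688, -0.164]
contact_force: [-0.1, -0.5, -0.0]
width: 0.0857
[ 0.44930499 -0.32828585  0.17534559]
[236.80521599 260.74864007]
(46, 315, 80, 59)
(203, 230, 67, 63)
0.037 (array([ 0.45050898, -0.40928674,  0.02941995]), np.float64(0.0002250748786930654))
0.041 (array([ 0.44948408, -0.40763132,  0.02900172]), np.float64(0.00022185584914307123))
0.045 (array([ 0.44845919, -0.4059759 ,  0.02858348]), np.float64(0.00021863790301635737))
(501, 198, 73, 64) (array([ 0.55294537, -0.15638559,  0.03273815]), np.float64(0.0017047176838480373)) (array([ 0.55817293, -0.15229724,  0.03372213]), np.float64(0.001756678505402816))
```

View pics/w12.png

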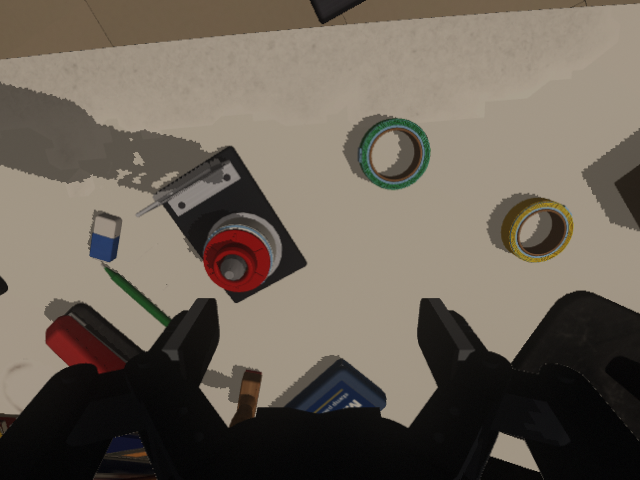

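The adapter is seated: its circle fits r = 29.0 mm at exactly flange height, centred on (0.4495,-0.4076). The yellow roll is at (537,230).

```bash
python3 -m crank '{"grip":[1,1,1,1,1,1,1,1,1,1],"slide":[[1,3,0],[3,7,0],[6,11,0],[9,15,0],[10.6,17.5,-1],[10.6,17.5,-3],[10.6,17.5,-5],[10.6,17.5,-5],[10.6,17.5,-5],[10.6,17.5,-5]],"roll":[0,0,0,0,0,0,0,0,0,0]}'
python3 - <<'E'
from h import *
im=snap('wrist','w13.png');P=manip.get_state()['position'];print(P)
H=hsv(im);h,s,v=H[...,0],H[...,1],H[...,2]
m=((h>18)&(h<36)&(s>90)&(v>60)).astype(np.uint8);p=proj(im,[[.556,-.153,.018]])[0];print(p)
m=cv2.morphologyEx(m,cv2.MORPH_OPEN,np.ones((2,2)))
c=max((c for c in cv2.findContours(m,0,1)[0] if cv2.contourArea(c)>60),key=lambda c:cv2.pointPolygonTest(cv2.convexHull(c),tuple(p),True))
hh=cv2.convexHull(c).reshape(-1,2);print(cv2.boundingRect(c))
lo=hh[hh[:,1]>p[1]-5]; up=hh[hh[:,1]<p[1]-5]
print(fitc(cast(im,hh,.018),.030),fitc(cast(im,lo,.018),.030))
E
```

```text
clock: 22.35
position: [0.556, -0.1533, 0.1262]
ee_rot: [0.688, 0.164, 0.687, -0.164]
contact_force: [-0.1, 0.3, 0.8]
width: 0.0855
[ 0.55600063 -0.15330266  0.12644234]
[318.8896195  230.73528033]
(281, 190, 78, 78)
(array([ 0.55638797, -0.15235573,  0.03      ]), np.float64(0.0006532177728438385)) (array([ 0.55686778, -0.15262432,  0.03      ]), np.float64(0.0001659833213557396))
```

```bash
python3 -m crank '{"grip":[1,1,1,1,1,1,0.5,0.3,0.3,0.3,0.3,0.3,0.3],"slide":[[0.08,0.07,-2],[0.08,0.07,-6],[0.08,0.07,-10],[0.08,0.07,-12],[0.08,0.07,-12.9],[0.08,0.07,-12.9],[0.08,0.07,-12.9],[0.08,0.07,-12.9],[0.08,0.07,-12.9],[0.08,0.07,-12.9],[0.08,0.07,-12.9],[0.08,0.07,-12.9],[0.08,0.07,-12.9]],"roll":[0,0,0,0,0,0,0,0,0,0,0,0,0]}' 30; python3 -m crank '{"grip":[0.3,0.3,0.3,0.3,0.3,0.3,0.3,0.3,0.3,0.3,0.3,0.3,0.3,0.3,0.3,0.3],"slide":[[0,0,1],[0,0,3],[0,0,6],[0,0,9],[0,0,12],[0,0,15],[-1,-2,16],[-3,-5,16],[-5,-9,16],[-7.5,-13,16],[-9.5,-17,16],[-10.5,-21,16],[-10.8,-24,16],[-10.8,-25.4,16],[-10.8,-25.4,16],[-10.8,-25.4,16]],"roll":[0,0,0,0,0,0,0,0,0,0,0,0,0,0,0,0]}'
python3 - <<'E'
from h import *
im=snap('wrist','w14.png');s=manip.get_state();P=s['position'];print(P,s['width'])
H=hsv(im);h,sa,v=H[...,0],H[...,1],H[...,2]
zt=P[2]+.018+.0025;p=proj(im,[[P[0],P[1],zt]])[0];print(p)
m=((h>18)&(h<36)&(sa>90)&(v>50)).astype(np.uint8)
m=cv2.morphologyEx(m,cv2.MORPH_OPEN,np.ones((2,2)))
c=max((c for c in cv2.findContours(m,0,1)[0] if cv2.contourArea(c)>60),key=lambda c:cv2.contourArea(cv2.convexHull(c)))
hh=cv2.convexHull(c).reshape(-1,2);print(cv2.boundingRect(c))
lo=hh[hh[:,1]>p[1]+5]
q=fitc(cast(im,lo,zt),.030);print(q,q[0][:2]-P[:2])
E
```

```text
clock: 23.7
position: [0.5574, -0.1523, -0.0015]
ee_rot: [0.689, 0.164, 0.686, -0.164]
contact_force: [-2.0, 0.0, 6.4]
width: 0.0586
clock: 25.3
position: [0.4481, -0.4042, 0.1563]
ee_rot: [0.688, 0.164, 0.688, -0.163]
contact_force: [-0.1, -0.4, -0.2]
width: 0.0587
[ 0.44819984 -0.4037271   0.15635706] 0.05894406807843514
[320.32840093 326.12966708]
(247, 261, 144, 124)
(array([ 0.44676329, -0.40348668,  0.03      ]), np.float64(0.0003854685178827181)) [-0.00143655  0.00024042]
```

```bash
python3 -m crank '{"grip":[0.3,0.3,0.3,0.3,0.3,0.3,0.3,0.3],"slide":[[0.27,-0.41,-1],[0.27,-0.41,-4],[0.27,-0.41,-7],[0.27,-0.41,-9],[0.27,-0.41,-9.6],[0.27,-0.41,-9.6],[0.27,-0.41,-9.6],[0.27,-0.41,-9.6]],"roll":[0,0,0,0,0,0,0,0]}'
python3 - <<'E'
from h import *
im=snap('wrist','w15.png');s=manip.get_state();print(s['position'],s['contact_force'],s['moment'])
E
```

```text
clock: 26.15
position: [0.4516, -0.4104, 0.0617]
ee_rot: [0.689, 0.163, 0.687, -0.164]
contact_force: [-0.6, -0.3, -1.3]
width: 0.0585
[ 0.45147789 -0.41037857  0.0616933 ] [ 0.37154934  0.26377476 -0.58820582] [-0.01069801 -0.00012463  0.00863466]
```

View pics/w15.png

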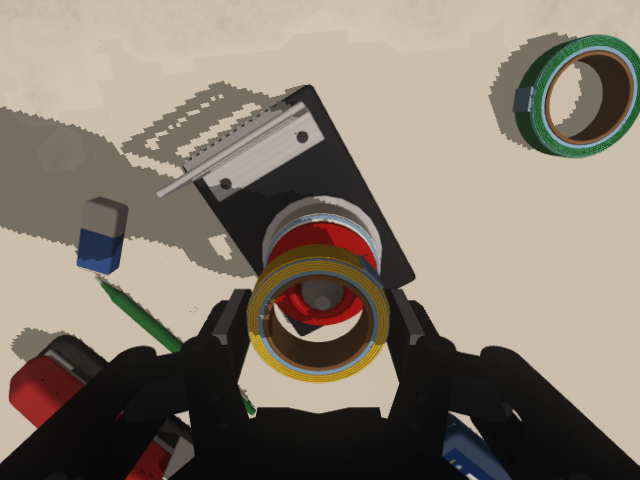

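The yellow roll hangs just above the collar (319,320), with the adapter centred slightly to the right (322). I'll correct 2.5 mm in y and lower it.

```bash
python3 -m crank '{"grip":[0.3,0.3,0.3,0.3,0.3,0.3,0.3],"slide":[[-0.06,0.25,0],[-0.06,0.25,-0.2],[-0.06,0.25,-0.5],[-0.06,0.25,-0.8],[-0.06,0.25,-1.1],[-0.06,0.25,-1.1],[-0.06,0.25,-1.1]],"roll":[0,0,0,0,0,0,0]}'
```

```text
clock: 26.9
position: [0.4501, -0.4072, 0.0491]
ee_rot: [0.688, 0.164, 0.688, -0.164]
contact_force: [-0.4, -0.3, -0.1]
width: 0.0586
```

Bottom is at about 0.051, already around the collar, with no force. Going on down.

```bash
python3 -m crank '{"grip":[0.3,0.3,0.3,0.3,0.3],"slide":[[0,0,-0.4],[0,0,-0.7],[0,0,-0.95],[0,0,-0.95],[0,0,-0.95]],"roll":[0,0,0,0,0]}'
python3 - <<'E'
from h import *
s=manip.get_state();print(s['position'],s['contact_force'])
E
```

```text
clock: 27.4
position: [0.4501, -0.4072, 0.0397]
ee_rot: [0.688, 0.164, 0.688, -0.164]
contact_force: [-0.2, 0.5, -0.4]
width: 0.0589
[ 0.45005939 -0.40722437  0.039709  ] [-0.15436478  0.47436907 -0.40419274]
```

```bash
python3 -m crank '{"grip":[0.5,0.9,1,1,1,1,1,1,1,1,1,1,1],"slide":[[0,0,0],[0,0,0],[0,0,0],[0,0,0.5],[0,0,2],[0,0,5],[0,0,9],[0,2,12],[0,5,13.5],[0,8,13.5],[0,8,13.5],[0,8,13.5],[0,8,13.5]],"roll":[0,0,0,0,0,0,0,0,0,0,0,0,0]}'
python3 - <<'E'
from h import *
im=snap('wrist','w16.png');P=manip.get_state()['position'];print(P)
H=hsv(im);h,s,v=H[...,0],H[...,1],H[...,2]
m=((h>18)&(h<36)&(s>90)&(v>50)).astype(np.uint8);p=proj(im,[[.4495,-.4075,.059]])[0];print(p)
m=cv2.morphologyEx(m,cv2.MORPH_OPEN,np.ones((2,2)))
c=max((c for c in cv2.findContours(m,0,1)[0] if cv2.contourArea(c)>60),key=lambda c:cv2.pointPolygonTest(cv2.convexHull(c),tuple(p),True))
hh=cv2.convexHull(c).reshape(-1,2);print(cv2.boundingRect(c))
for z in (.054,.059,.064): print(z,fitc(cast(im,hh[hh[:,1]>p[1]-3],z)))
m=((h>50)&(h<90)&(s>100)).astype(np.uint8);c=max(cv2.findContours(m[:230],0,1)[0],key=cv2.contourArea);print('green',fitc(cast(im,cv2.convexHull(c).reshape(-1,2),.018),.03))
E
```

```text
clock: 28.7
position: [0.4503, -0.328, 0.1749]
ee_rot: [0.688, 0.164, 0.688, -0.164]
contact_force: [0.7, -0.1, 0.4]
width: 0.0853
[ 0.45018587 -0.32815373  0.17468696]
[230.79031616 269.5446933 ]
(196, 231, 76, 72)
0.054 (array([ 0.45167168, -0.40827491,  0.03074657]), np.float64(0.00031854776904387526))
0.059 (array([ 0.45029698, -0.40608081,  0.0301669 ]), np.float64(0.00031211242924536134))
0.064 (array([ 0.44892235, -0.4038868 ,  0.02958715]), np.float64(0.00030569714406468933))
green (array([ 0.4312347 , -0.24691933,  0.03      ]), np.float64(0.0006845922991060619))
```

View pics/w16.png

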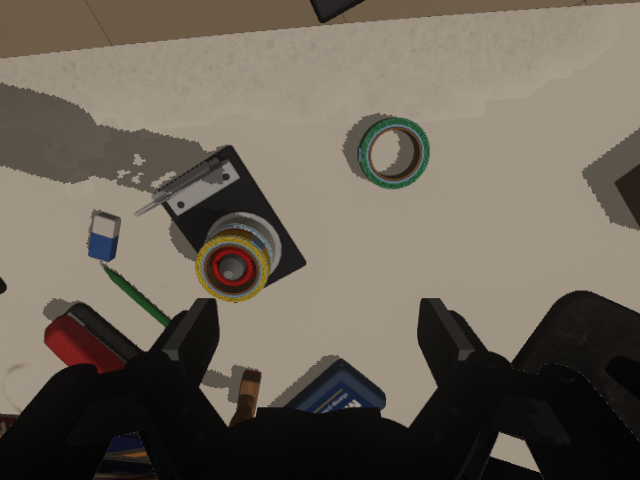

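The yellow roll is seated and flat at (233,267), with the red collar recessed inside it. The green roll hasn't moved. Now the cap.

```bash
python3 -m crank '{"grip":[1,1,1,1,1,1,1,1,1,1,1,1,1,1,1,1,1,1,1,1],"slide":[[0,4,0],[0,8,0],[0,13,0],[0,18,0],[0,23,0],[0.5,28,0],[1.5,33,0],[3,38,0],[5,43,0],[7,47,0],[9,51,0],[11,55,0],[12.5,59,0],[13.4,63,0],[13.4,67,0],[13.4,69.5,-2],[13.4,69.5,-4],[13.4,69.5,-4],[13.4,69.5,-4],[13.4,69.5,-4]],"roll":[0,0,0,0,0,0,0,0,0,0,0,0,0,0,0,0,0,0,0,0]}'
python3 - <<'E'
from h import *
im=snap('wrist','w17.png');P=manip.get_state()['position'];print(P)
p=proj(im,[[.586,.3675,.026],[.586,.3675,.004]]);print(p)
g=im['frame'].max(2);x,y=p[0].astype(int)
a=(g[y-50:y+40,x-50:x+50]>0)
m=(g>75).astype(np.uint8)  # bright disc candidates near
n,l,st,ce=cv2.connectedComponentsWithStats(m)
for i in range(1,n):
    if 60<st[i,4]<2500 and np.hypot(*(ce[i]-p[0]))<60: print('disc',st[i],ce[i],cast(im,[ce[i]],.026))
H=hsv(im)
m=((g<75)).astype(np.uint8); m[280:]=0
for c in cv2.findContours(m,0,1)[0]:
    if cv2.contourArea(c)>400 and cv2.pointPolygonTest(cv2.convexHull(c),tuple(map(float,p[1])),True)>-20: 
        print('dark',cv2.boundingRect(c)); 
        h=cv2.convexHull(c).reshape(-1,2); h=h[h[:,1]<p[1][1]+8]; print(fitc(cast(im,h,.004),.026),fitc(cast(im,h,.004)))
E
```

```text
clock: 30.75
position: [0.5853, 0.3672, 0.1358]
ee_rot: [0.688, 0.165, 0.687, -0.164]
contact_force: [-0.3, -0.5, 0.7]
width: 0.0851
[0.58527109 0.3672271  0.1361951 ]
[[319.15003162 230.98262252]
 [319.01690891 222.93133812]]
disc [299 210  39  38 510] [318.01960784 228.10588235] [[0.58356174 0.36776852 0.026     ]]
disc [307 218  23  23 407] [317.93857494 228.76412776] [[0.58400145 0.36747654 0.026     ]]
dark (287, 190, 62, 60)
(array([0.58388095, 0.3673651 , 0.03      ]), np.float64(0.0003270041520845603)) (array([0.58338928, 0.36759476, 0.02554479]), np.float64(0.00011551613586379878))
```

View pics/w17.png

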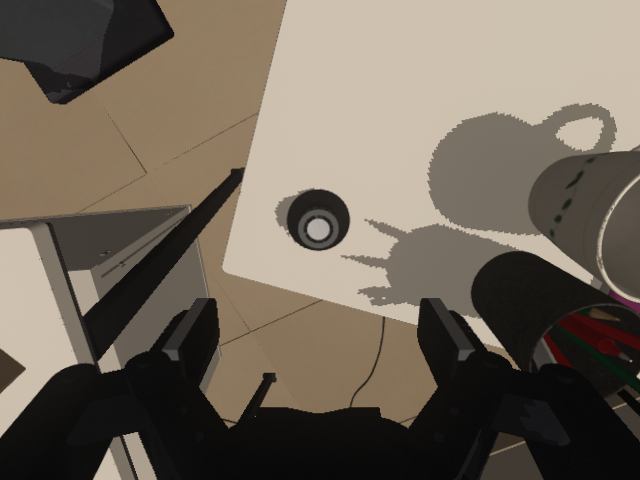

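The cap stands at (318,220) with its knob up and disc at (318,228). The pencil cup is well to the right.

```bash
python3 -m crank '{"grip":[1,1,1,1,1,0.6,0.3,0,0,0,0,0,0],"slide":[[-0.14,0,-2],[-0.14,0,-6],[-0.14,0,-10],[-0.14,0,-12],[-0.14,0,-12.8],[-0.14,0,-12.8],[-0.14,0,-12.8],[-0.14,0,-12.8],[-0.14,0,-12.8],[-0.14,0,-12.8],[-0.14,0,-12.8],[-0.14,0,-12.8],[-0.14,0,-12.8]],"roll":[0,0,0,0,0,0,0,0,0,0,0,0,0]}' 30; python3 -c "
from rig import manip
s=manip.get_state();print(s['position'],s['width'],s['contact_force'])"
```

```text
clock: 32.1
position: [0.5838, 0.3683, 0.0088]
ee_rot: [0.689, 0.165, 0.687, -0.163]
contact_force: [-0.2, -0.6, 5.8]
width: 0.0298
[0.58378663 0.36825299 0.00878849] 0.02983074314692572 [-0.17860344 -0.61114126  5.83546541]
```

```bash
python3 -m crank '{"grip":[0,0,0,0,0,0,0,0,0,0,0,0,0,0,0,0,0,0,0,0],"slide":[[0,0,2],[0,0,5],[0,0,9],[0,-1,13],[-1,-4,16],[-3,-8,16],[-5,-12,16],[-7,-16,16],[-9,-20,16],[-11,-24,16],[-12.5,-28,16],[-13.4,-33,16],[-13.4,-38,16],[-13.4,-43,16],[-13.4,-48,16],[-13.4,-53,16],[-13.4,-58,16],[-13.4,-63,16],[-13.4,-67,16],[-13.4,-70,16]],"roll":[0,0,0,0,0,0,0,0,0,0,0,0,0,0,0,0,0,0,0,0]}'; python3 -m crank '{"grip":[0,0,0,0,0,0,0],"slide":[[0,-3,0],[0,-6,0],[0,-7.5,0],[0,-7.5,-2],[0,-7.5,-3],[0,-7.5,-3],[0,-7.5,-3]],"roll":[0,0,0,0,0,0,0]}'
python3 - <<'E'
from h import *
im=snap('wrist','w18.png');s=manip.get_state();P=s['position'];print(P,s['width'])
z0=P[2]-.0088
p=proj(im,[[P[0],P[1],z0+.026],[P[0],P[1],z0+.004]]);print(p)
H=hsv(im);m=((H[...,1]<40)&(H[...,2]>85)).astype(np.uint8)
n,l,st,ce=cv2.connectedComponentsWithStats(m)
for i in range(1,n):
    if 60<st[i,4]<3000 and np.hypot(*(ce[i]-p[0]))<30: print('disc',st[i],ce[i],cast(im,[ce[i]],z0+.026)[0,:2]-P[:2])
cv2.imwrite('pics/w18c.png',cv2.resize(cv2.cvtColor(im['frame'],cv2.COLOR_RGB2BGR)[210:410,200:440],(720,600)))
E
```

```text
clock: 34.1
position: [0.4484, -0.3353, 0.167]
ee_rot: [0.688, 0.164, 0.687, -0.165]
contact_force: [-0.1, 0.6, -0.6]
width: 0.0301
clock: 34.8
position: [0.4488, -0.4064, 0.1369]
ee_rot: [0.688, 0.164, 0.688, -0.163]
contact_force: [0.7, 0.4, 0.0]
width: 0.0296
[ 0.44908889 -0.40675585  0.13744031] 0.029852823291683636
[[318.69717619 323.55710399]
 [318.56241201 297.94722727]]
disc [ 299  307   39   35 1093] [317.84720952 323.87282708] [-2.42924709e-05 -3.82184852e-04]
```

View pics/w18c.png

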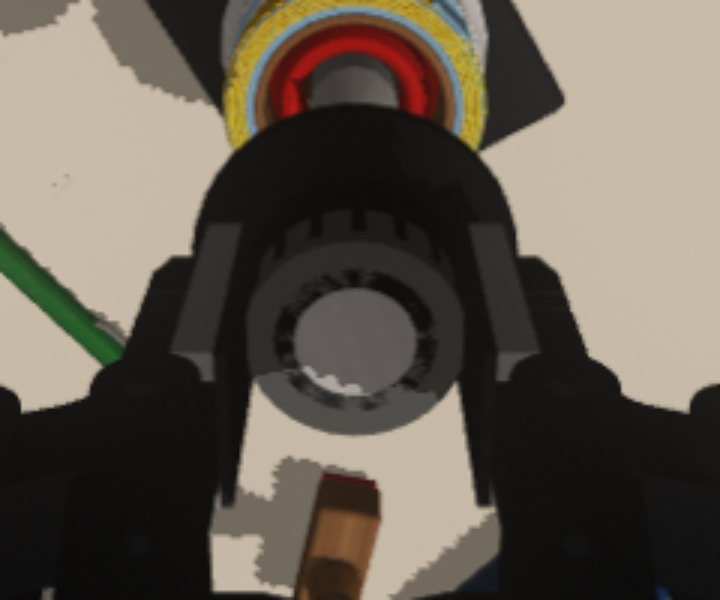

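The cap is held upright and on axis; both views of the disc agree within 0.5 mm. Lowering.

```bash
python3 -m crank '{"grip":[0,0,0,0,0,0,0,0],"slide":[[0,0,-1],[0,0,-3],[0,0,-4.5],[0,0,-5.4],[0,0,-6],[0,0,-6.3],[0,0,-6.3],[0,0,-6.3]],"roll":[0,0,0,0,0,0,0,0]}'; python3 -c "
from rig import manip
s=manip.get_state();print(s['position'],s['width'],s['contact_force'])"
```

```text
clock: 35.65
position: [0.449, -0.4076, 0.0744]
ee_rot: [0.688, 0.164, 0.687, -0.164]
contact_force: [0.1, -0.4, 0.1]
width: 0.0298
[ 0.44904846 -0.40762972  0.07438413] 0.02982991772533352 [ 0.11278816 -0.43564096  0.13898578]
```

```bash
python3 -m crank '{"grip":[0,0,0,0,0],"slide":[[0,0,-0.3],[0,0,-0.5],[0,0,-0.65],[0,0,-0.65],[0,0,-0.65]],"roll":[0,0,0,0,0]}'; python3 -m crank '{"grip":[0.4,0.7,0.7,0.9,1,1,1,1,1,1,1,1],"slide":[[0,0,0],[0,0,0],[0,0,0],[0,0,0.5],[0,0,2],[0,0,5],[0,0,9],[0,3,11],[0,7,11],[0,8,11],[0,8,11],[0,8,11]],"roll":[0,0,0,0,0,0,0,0,0,0,0,0]}'
python3 - <<'E'
from h import *
im=snap('wrist','w19.png');P=manip.get_state();print(P['position'],P['contact_force'])
print(proj(im,[[.449,-.4073,.085],[.449,-.4073,.063]]))
H=hsv(im);m=((H[...,1]<40)&(H[...,2]>85)).astype(np.uint8);p=proj(im,[[.449,-.4073,.085]])[0]
n,l,st,ce=cv2.connectedComponentsWithStats(m)
for i in range(1,n):
    if 60<st[i,4]<3000 and np.hypot(*(ce[i]-p))<30: print('disc',st[i],ce[i],cast(im,[ce[i]],.085))
E
```

```text
clock: 36.15
position: [0.4487, -0.4073, 0.0677]
ee_rot: [0.688, 0.164, 0.688, -0.164]
contact_force: [-0.8, 0.4, 3.0]
width: 0.0296
clock: 37.35
position: [0.449, -0.328, 0.1774]
ee_rot: [0.688, 0.163, 0.688, -0.164]
contact_force: [0.9, -0.4, -0.5]
width: 0.0853
[ 0.44889539 -0.32836695  0.17719635] [ 0.58762092 -0.19875225 -0.20004607]
[[224.11609988 283.0055771 ]
 [231.09576    270.95361137]]
disc [212 274  23  20 366] [223.2704918  283.42622951] [[ 0.44901185 -0.40805128  0.085     ]]
```

View pics/w19.png

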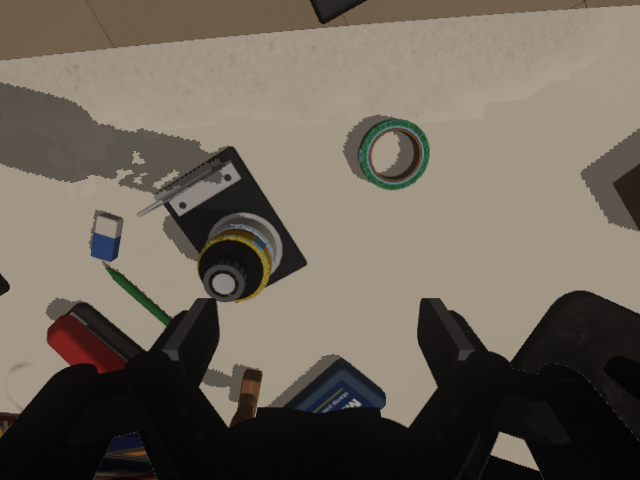

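The cap sits flat on the yellow roll with its disc at (223,283), matching the projected seated position (224,283). The gripper is open and clear, so I'm handing in.

```bash
python3 -c "
from rig import manip
print(manip.sign_off())"
```

```text
the job is handed in; nothing more can be done
None
```

The label dispenser is loaded and handed in. The stack, from the bottom up, is white roll, red adapter (collar up), yellow roll, black cap. It took about 37 s of the 120 s on the robot's clock. No verdict was reported.

**Last checks:**
- **Adapter:** its flange fitted a 29.0 mm radius at the seated height, about 1 mm from the estimated spindle axis.
- **Yellow roll:** its top fitted a 30.2 mm radius at the seated height, under 2 mm from the axis.
- **Cap:** its disc was within 1 mm of the projected seated position.
- **White roll:** I checked it in the image when it was placed (within 2 pixels of the expected position), not by a fit.
- **Bystanders:** the green roll did not appear to move. The carton was never approached, but I did not measure its position at the end.
- **Gripper:** open and clear of everything. The leftover force reading of about 0.6 N is the sensor's usual noise.

**What disagreed:**
- **Width reading:** it was about 2.5 mm low on the adapter's collar. I read that as a shallow grip and re-gripped it 5 mm lower. A close-up then showed the grip was sound.
- **Position error:** the measured arm position was 1–3 mm off the commanded one near the dispenser. I corrected that before seating the parts.
- **Picture budget:** I viewed 20 pictures, six over the budget of 14.

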